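# Tip the lens carton down in its tote and shut the lid

### The job

The tall lens carton stands on end in the open blue tote, so the lid cannot close. Push the carton over with the fingers so that it lies flat on its broad side on the tote's floor, tipping along the tote towards the short carton; then push the lid over and press it fully shut. Only push and press: do not grip or lift anything, and leave the short carton and the other things on the bench where they are.

Things in the scene. Friction and masses are not known exactly. Their poses are not given: they have to be found in the camera images.
- tote: Blue plastic open tote fixed to the bench, 140 mm (x) by 310 mm (y), 70 mm tall, walls and floor 4 mm. Origin: centre of its underside; z up, x across it, away from the robot, yaw within 0.25 rad of world. The lid's hinge is on top of its -x wall. One carton stands at each end, about 112 mm from the middle; which end has the tall one varies. The floor between them (about 180 mm) is free.
- lid (a joint): Angle of the tote's grey lid, rad: 0 shut, pi/2 upright, at the start 1.75 to 2.1 (open, leaning back towards the robot), stop at 2.2. A flat 5 mm plate, 140 mm from hinge to free edge, 310 mm long, 0.15 kg. Stiff hinge (0.16 N m friction): it stays where it is left and must be pushed all the way down; 2 to 3 N near the free edge moves it.
- lid_hinge (a point): Middle of the lid's hinge line, 70 mm above the bench, over the outer face of the tote's long wall nearer the robot. Frame turns with the lid: x from hinge towards the free edge, y along the hinge (the tote's y), z out of the lid's outer face (up when shut, towards the robot when open).
- lid_edge (a point): Middle of the lid's free edge, on its outer face, 140 mm from the hinge.
- tall_carton: Tall cardboard carton standing on end in the tote: 90 mm (x, across the tote) by 45 mm (y, along the tote) by 150 mm tall (z), about 0.2 kg. Origin: centre of the end it stands on; yaw within 0.12 rad of the tote's. Top 84 mm stand above the rim. It stands about 16 mm inside the end wall. Pushed near the top along the tote it tips over at about 17 degrees and falls by itself.
- tall_carton_mid (a point): Centre of the tall carton, 75 mm along its z from the origin.
- short_carton: Short cardboard carton standing at the other end of the tote: 90 by 45 mm and 50 mm tall, so below the rim. Stays where it is. Origin: centre of its underside, z up.
- short_carton_mid (a point): Centre of the short carton, 25 mm above its underside.
- spray: White plastic lens-cleaner bottle, 52 mm across, 150 mm tall, standing on the bench; leave alone. Origin: centre of underside.
- jar: Small jar, 60 mm across, 70 mm tall; leave alone. Origin: centre of underside.
- mug: White mug, 80 mm across, 90 mm tall; leave alone. Origin: centre of underside.
- tape: Roll of paper tape lying flat, 90 mm across, 24 mm high; leave alone. Origin: centre of underside.
- spec_case: Black spectacle case, 60 by 155 by 36 mm high; leave alone. Origin: centre of underside.
- driver: Screwdriver lying on the bench, 150 mm long; leave alone. Origin near its middle, x along it.
Not all that is in view belongs to the job. What is shaped like the tall_carton but purple or yellow is not meant. What is shaped like the short_carton but green or red is not meant.

How it is judged:
On the way, in this order (a step that is already met when the one before it is completed fails the run):
1. the tall carton lies flat on its broad side on the tote's floor while the lid is still open (angle between tall_carton's own z axis and vertical between 1.48 and 1.66 rad and z of tall_carton_mid in the frame of tote between 0 and 0.034 m and x of tall_carton_mid in the frame of tote between -0.066 and 0.066 m and y of tall_carton_mid in the frame of tote between -0.151 and 0.151 m and value of joint lid above 1.2 rad and linear speed of tall_carton below 0.05 m/s), for 0.2 s.
2. the lid is shut (value of joint lid below 0.05 rad), for 0.2 s.
At the end, for the whole second after the job is handed in: The tall carton lies at rest on its broad side on the tote's floor, within about 5 degrees of flat; the lid is within 0.05 rad (7 mm at its edge) of shut; the short carton still stands within 30 mm of where it was (value of joint lid below 0.05 rad and angle between tall_carton's own z axis and vertical between 1.48 and 1.66 rad and z of tall_carton_mid in the frame of tote between 0 and 0.034 m and x of tall_carton_mid in the frame of tote between -0.066 and 0.066 m and y of tall_carton_mid in the frame of tote between -0.151 and 0.151 m and linear speed of tall_carton below 0.02 m/s and angle between short_carton's own z axis and vertical below 0.15 rad and z of short_carton_mid in the frame of tote below 0.04 m and distance of short_carton_mid from where it was at the start of the episode below 0.03 m); the robot touches nothing.
It fails at once if the tall carton is lifted: its centre rises more than about 20 mm above where it stood (tipping raises it 4 mm) (height (world z) of tall_carton_mid above 0.1 m).
It fails at once if the tall carton is taken between the fingers (x of the grasp point in the frame of tall_carton between -0.043 and 0.043 m and y of the grasp point in the frame of tall_carton between -0.02 and 0.02 m and z of the grasp point in the frame of tall_carton between 0 and 0.15 m).
It fails at once if the lid is taken between the fingers (x of the grasp point in the frame of lid_hinge between 0 and 0.145 m and y of the grasp point in the frame of lid_hinge between -0.158 and 0.158 m and z of the grasp point in the frame of lid_hinge between -0.004 and 0.008 m).
It fails at once if the short carton is lifted, tipped or moved more than 30 mm (height (world z) of short_carton_mid above 0.05 m or angle between short_carton's own z axis and vertical above 0.5 rad or distance of short_carton_mid from where it was at the start of the episode above 0.03 m).
It fails at once if another thing on the bench is moved more than 30 mm (distance of any of spray, jar, mug, tape, spec_case, driver from where it was at the start of the episode above 0.03 m).
It also fails if it takes over 51 s, if anything falls off the work surface, if the arm or the gripper's body presses on something with over 40 N, if the wrist force passes 120 N, or if a joint passes its speed limit or range.

### The arm

A 6-joint arm with a two-finger parallel gripper is mounted at the origin on the work surface. World frame = base frame: x ahead of the robot, y to its left, z up, the work surface at z = 0. Lengths are in m, angles in rad, forces in N, time in s.
With the tool pointing down it reaches from about 0.4 to 0.925 m from the base axis. Payload 3.4 kg.
Tool frame: the origin (TCP) lies on the centre line of the jaws, within the pads' length; the fingertips stand 14 mm ahead of it and the grasp point (between the pads) lies 5 mm behind it (bot.tcp_to_tips is the distance from the TCP to the fingertips, in m); z points along the fingers, x is the direction in which the jaws open and shut, and the axes are right-handed (so a half turn about z gives the same grasp; the last joint's range is limited). The gripper opens to 85 mm and grips with 20 to 120 N. Pads are 22 mm wide; open, the fingers measure 114 mm over their backs; the gripper's body (76 mm by 85 mm) begins 54 mm behind the grasp point. The pads swing forward as they close: fully open they stand 13 mm farther back than shut.
Start: joints at [1.262, 0.307, 1.506, -0, 1.328, -0.073], TCP at [0.134, 0.559, 0.245] pointing down, gripper open.
Joint ranges: [-3.12, 3.12], [-1.05, 2.28], [0.14, 2.33], [-1.42, 4.57], [0.1, 2.73], [-2.68, 2.68]. Speed limits (rad/s): [2.57, 2.57, 3.14, 3.14, 3.14, 3.14].

### API

Orientations are given as a unit quaternion [w, x, y, z].
In Python, from station import readout, cams, job, bot gives the robot as it stands. The module is installed in compiled form; this text tells all that it offers.
- The arm moves only by the tool drive_tool, never from a script. Its argument "commands" is a list that holds one entry, the list of rows, each a list of 7 numbers: the turn, a rotation vector about the world's x, y, z in degrees, then the shift along the world's x, y, z in mm, then the finger opening in mm, from 0 to 85.4. A call has exactly 10 rows; each row is the pose to reach, as a shift and turn from the pose measured when the call began; what a row does not reach only later rows make up. A row lasts 1/8 s, in which the tool goes at most 62.5 mm and 10.7 degrees, less where a joint would pass 70% of its speed; a pose out of reach is approached as far as the arm can. A call with a gripper value outside its range is refused whole. The fingers move at their own pace and stop on an object; the grip force is fixed at half the most. Time passes only in rows, so rows that repeat a pose let the fingers close, or fill a call up. It gives the time, the measured TCP pose, the force and the opening at its end, in the units of the state.
- readout.state(): the state, without advancing time (a new reading comes with each control period).
- cams.capture(name): name is "scene" or "top"; returns the picture (384x512x3 uint8, red, green, blue); there is no depth.
- cams.camera_info(name): a dict with "fx", "fy", "cx", "cy" (pixels), "camera_from_world" (4x4, takes a point from world to camera coordinates). Camera axes: x right, y down, z forward; pixel columns grow to the right and rows downward; lengths in m; the calibration is good to about 2 mm. A picture is of the moment at which its call begins. camera_info takes no time and is no camera call.
- job.job_done(): hands the job in, once; it reports no verdict.
The state is a dict: "time": time; "q": joint angles; "qd": joint speeds; "joint_efforts": joint torques, N m; "tcp_pos": TCP position; "eef_rot": TCP orientation; "wrist_force": force on the tool from outside, world axes, zero at the start; "wrist_torque": the same for the moment, N m; "grip_width": opening from 0.0 (shut) to 1.0 (fully open).
Only numpy, scipy, OpenCV 4.12 (cv2) and the standard library are available. Lean on these libraries where they do the work, as an engineer would, in place of code of your own. Each camera call takes 0.05 s, during which the arm holds its last target.

## Working session

There is one attempt and no reset: what is moved stays moved. The work goes in short steps, Python scripts to look and compute and a tool call to move; the robot and the scene stay as the last step left them, time stands still between calls to the robot, and variables do not carry over. Pictures are saved under pics/ and viewed, and the job is handed in when it is done.

Besides the shell and the picture viewer there is one more tool, called after "Emit:" by a JSON object that holds its "method" and its "body". drive_tool: Moves the arm, as the interface text tells. Its arguments: {"type":"object","properties":{"commands":{"type":"array"}},"required":["commands"]}

```bash
mkdir -p pics; python3 - <<'E'
from station import readout,cams,job,bot
import cv2,numpy as np
s=readout.state();print(s['time'],s['tcp_pos'],s['eef_rot'],s['grip_width'],bot.tcp_to_tips)
for n in('scene','top'):
    im=cams.capture(n);cv2.imwrite(f'pics/{n}0.png',im[:,:,::-1])
    c=cams.camera_info(n);print(n,c['fx'],c['fy'],c['cx'],c['cy']);print(np.round(c['camera_from_world'],4).tolist())
E
```

```text
0.0 [0.13358661 0.55858517 0.24438555] [ 5.75299590e-04  7.85050422e-01  6.19431021e-01 -8.44574835e-04] 0.9992383720896704 0.014
scene 398.7874315597049 398.7874315597049 260.8492315765543 193.90626557091832
[[0.2872, 0.9578, -0.0064, -0.165], [0.5479, -0.1698, -0.8191, -0.2422], [-0.7857, 0.2317, -0.5736, 1.7413], [0.0, 0.0, 0.0, 1.0]]
top 370.39894231754437 370.39894231754437 258.5009157605855 191.9032492284866
[[0.0218, -0.9996, 0.0189, -0.0329], [-0.986, -0.0246, -0.1648, 0.5656], [0.1652, -0.0151, -0.9861, 0.9331], [0.0, 0.0, 0.0, 1.0]]
```

View pics/scene0.png

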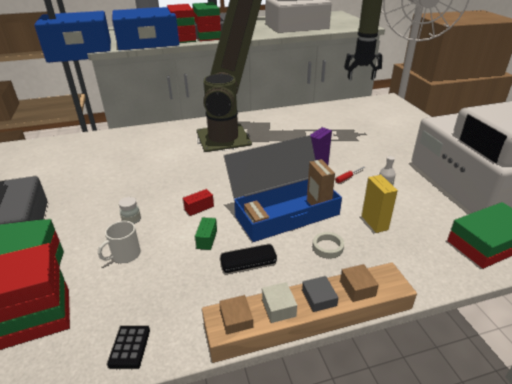

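View pics/top0.png

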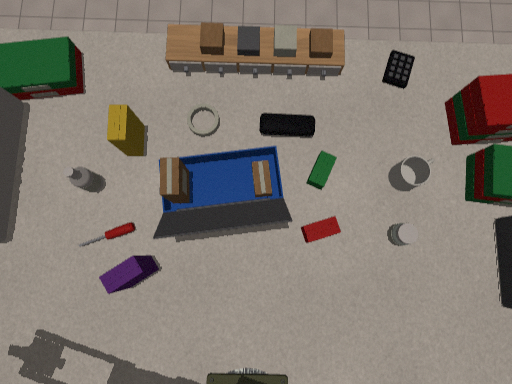

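The scene picture shows the tote near (288,205), with the tall carton at its right end (320,183) and the short one at its left end (257,211). In the top picture the tall carton is at (173,180), the +y end, and the short one is at (262,178). The lid leans towards the robot.

```bash
python3 - <<'E'
import cv2
im=cv2.imread('pics/top0.png');cv2.imwrite('pics/topc.png',cv2.resize(im[125:255,140:310],None,fx=4.6,fy=4.6,interpolation=cv2.INTER_CUBIC))
im=cv2.imread('pics/scene0.png');cv2.imwrite('pics/scenec.png',cv2.resize(im[120:245,215:375],None,fx=4.8,fy=4.8,interpolation=cv2.INTER_CUBIC))
E
```

```text
(no output)
```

View pics/topc.png

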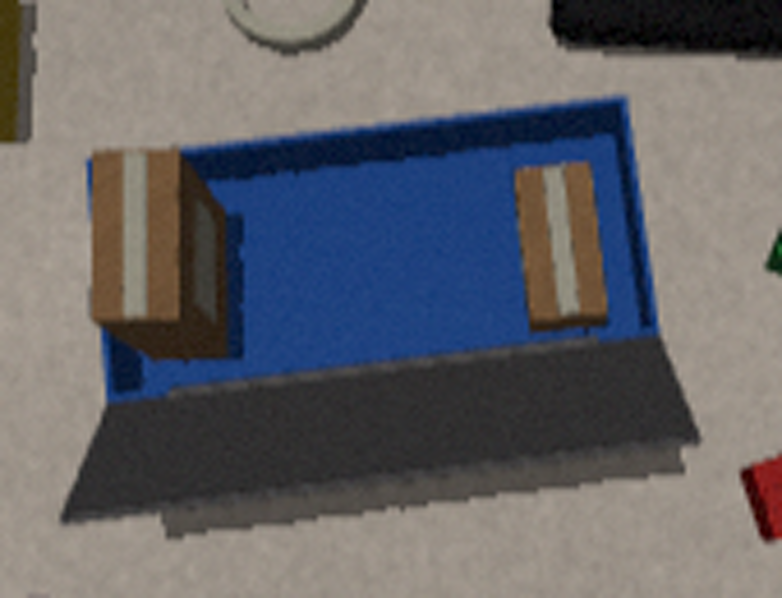

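View pics/scenec.png

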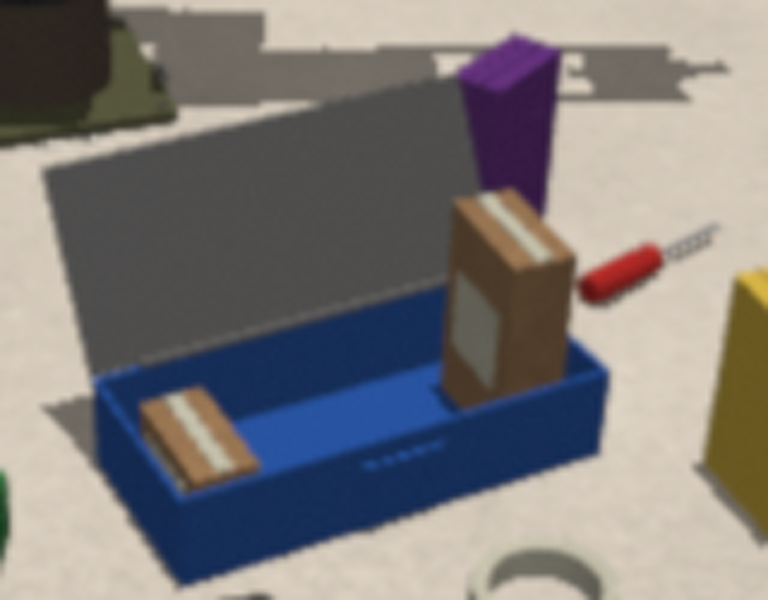

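Both crops are clear. In the 4.6x top crop the rim corners are at (88,160), (626,97), (658,335) and (108,403). The tall carton's top spans (92,150) to (180,320), and the lid's free corners are (62,522) and (700,440).

```bash
cat > h.py <<'E'
from station import readout,cams,job,bot
import cv2,numpy as np
def ray(n,u,v):
    c=cams.camera_info(n);T=np.array(c['camera_from_world']);R,t=T[:3,:3],T[:3,3]
    d=R.T@np.array([(u-c['cx'])/c['fx'],(v-c['cy'])/c['fy'],1]);return -R.T@t,d
def onz(n,u,v,z):
    o,d=ray(n,u,v);return o+d*(z-o[2])/d[2]
def proj(n,P):
    c=cams.camera_info(n);T=np.array(c['camera_from_world']);p=T[:3,:3]@P+T[:3,3]
    return c['fx']*p[0]/p[2]+c['cx'],c['fy']*p[1]/p[2]+c['cy']
tc=lambda u,v:('top',140+(u+.5)/4.6-.5,125+(v+.5)/4.6-.5)
sc=lambda u,v:('scene',215+(u+.5)/4.8-.5,120+(v+.5)/4.8-.5)
def tri(a,b):
    o1,d1=ray(*a);o2,d2=ray(*b);s=np.linalg.lstsq(np.c_[d1,-d2],o2-o1,rcond=None)[0]
    p,q=o1+s[0]*d1,o2+s[1]*d2;return (p+q)/2,np.linalg.norm(p-q)
E
python3 - <<'E'
from h import *
np.set_printoptions(precision=4,suppress=True)
r=[onz(*tc(*p),.07) for p in [(88,160),(626,97),(658,335),(108,403)]]
print('rim top',*r); print([np.linalg.norm(r[i]-r[(i+1)%4]) for i in range(4)])
print('rim scene',*[onz(*sc(*p),.07) for p in [(608,374),(180,492),(95,380)]])
t=[onz(*tc(*p),.154) for p in [(92,152),(180,150),(180,320),(92,320)]]
print('carton',*t,np.mean(t,0));print([np.linalg.norm(t[i]-t[(i+1)%4]) for i in range(4)])
print('carton sc',*[onz(*sc(*p),.154) for p in [(453,203),(513,189),(576,257),(515,270)]])
s=[onz(*tc(*p),.054) for p in [(515,170),(590,163),(607,317),(530,328)]];print('short',*s,np.mean(s,0))
print('lid edge tri',tri(tc(700,440),sc(43,168)))
print('spray top z.15',onz('top',75,173,.15),'yellow',onz('top',119,118,.15))
d=r[1]-r[0];yaw=np.arctan2(-d[0]*-1,-d[1]);print('yaw',np.arctan2(d[0],-d[1]))
E
```

```text
rim top [0.6419 0.2428 0.07  ] [ 0.6873 -0.062   0.07  ] [ 0.5495 -0.0819  0.07  ] [0.5039 0.2227 0.07  ]
[np.float64(0.3082239900463008), np.float64(0.1392207339976631), np.float64(0.3080312031668478), np.float64(0.13949848397130934)]
rim scene [0.6429 0.2436 0.07  ] [ 0.6781 -0.0571  0.07  ] [ 0.5501 -0.0789  0.07  ]
carton [0.6251 0.219  0.154 ] [0.6273 0.1738 0.154 ] [0.5383 0.1687 0.154 ] [0.5372 0.2133 0.154 ] [0.582  0.1937 0.154 ]
[np.float64(0.045310819172580584), np.float64(0.08920204032728568), np.float64(0.04459102226420031), np.float64(0.08807399764194344)]
carton sc [0.5395 0.1713 0.154 ] [0.5343 0.2167 0.154 ] [0.6253 0.2199 0.154 ] [0.6279 0.1769 0.154 ]
short [0.6465 0.0007 0.054 ] [ 0.6519 -0.0427  0.054 ] [ 0.5616 -0.054   0.054 ] [ 0.5542 -0.0101  0.054 ] [ 0.6036 -0.0265  0.054 ]
lid edge tri (array([ 0.48  , -0.0918,  0.1927]), np.float64(0.0020858240153466584))
spray top z.15 [0.5835 0.4165 0.15  ] yellow [0.7225 0.3247 0.15  ]
yaw 0.14777237392601514
```

Tote: centre (0.596, 0.080), yaw +0.148, lid at about 2.09 rad. The rim measures 308 x 139 mm against the true 310 x 140. The tall carton's top centre is at (0.582, 0.194), yaw about 0.05, and its top measures 45 x 89 mm. I will move the shut fingers to the +y side of the tall carton.

Emit:
{"method": "drive_tool", "body": {"commands": [[[0,0,5,45,-30,0,0],[0,0,10,95,-63,0,0],[0,0,18,150,-100,0,0],[0,0,18,200,-133,0,0],[0,0,18,250,-166,0,0],[0,0,18,300,-199,0,0],[0,0,18,350,-232,0,0],[0,0,18,400,-265,0,0],[0,0,18,445,-295,0,0],[0,0,18,445,-295,0,0]]]}}

```text
time: 1.35
tcp_pos: [0.5819, 0.2608, 0.2434]
eef_rot: [0.001, 0.68, 0.733, -0.001]
wrist_force: [-0.6, -0.2, -0.3]
grip_width: 0.002
```

Emit:
{"method": "drive_tool", "body": {"commands": [[[0,0,0,0,0,-40,0],[0,0,0,0,0,-80,0],[0,0,0,0,0,-102,0],[0,0,0,0,0,-102,0],[0,0,0,0,-8,-102,0],[0,0,0,0,-16,-102,0],[0,0,0,0,-22,-102,0],[0,0,0,0,-28,-102,0],[0,0,0,0,-34,-102,0],[0,0,0,0,-38,-102,0]]]}}

```text
time: 2.6
tcp_pos: [0.582, 0.2224, 0.1416]
eef_rot: [0.001, 0.68, 0.733, -0.001]
wrist_force: [0.4, 0.6, 0.3]
grip_width: 0.0
```

```bash
python3 - <<'E'
from h import *
im=np.hstack([cams.capture('scene')[100:260,200:400],cams.capture('top')[110:270,130:330]])
cv2.imwrite('pics/p1.png',cv2.resize(im[:,:,::-1],None,fx=2,fy=2,interpolation=cv2.INTER_CUBIC))
E
```

```text
(no output)
```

View pics/p1.png

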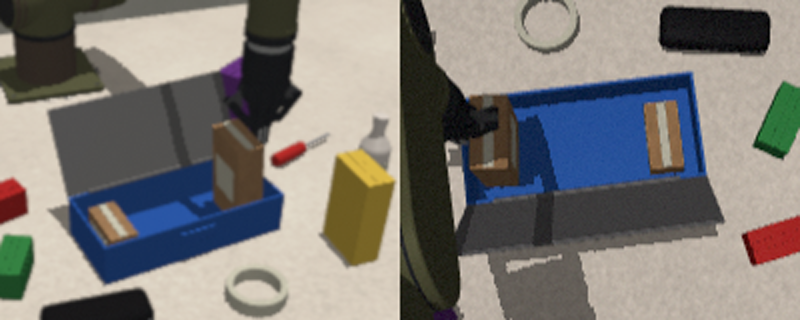

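The fingers, at about (262,125) in the left half, touch the carton's +y face near its top, and it has just begun to tilt. I will keep pushing.

Emit:
{"method": "drive_tool", "body": {"commands": [[[0,0,0,0,-6,0,0],[0,0,0,0,-12,0,0],[0,0,0,1,-18,0,0],[0,0,0,1,-24,0,0],[0,0,0,1,-30,0,0],[0,0,0,2,-36,0,0],[0,0,0,2,-42,0,0],[0,0,0,2,-46,0,0],[0,0,0,2,-46,0,0],[0,0,0,2,-46,0,0]]]}}

```text
time: 3.95
tcp_pos: [0.5839, 0.1765, 0.1414]
eef_rot: [0.001, 0.68, 0.733, -0.001]
wrist_force: [0.1, 0.6, 0.5]
grip_width: 0.0
```

```bash
python3 - <<'E'
from h import *
im=np.hstack([cams.capture('scene')[100:260,200:400],cams.capture('top')[110:270,130:330]])
cv2.imwrite('pics/p2.png',cv2.resize(im[:,:,::-1],None,fx=2,fy=2,interpolation=cv2.INTER_CUBIC))
E
```

```text
(no output)
```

View pics/p2.png

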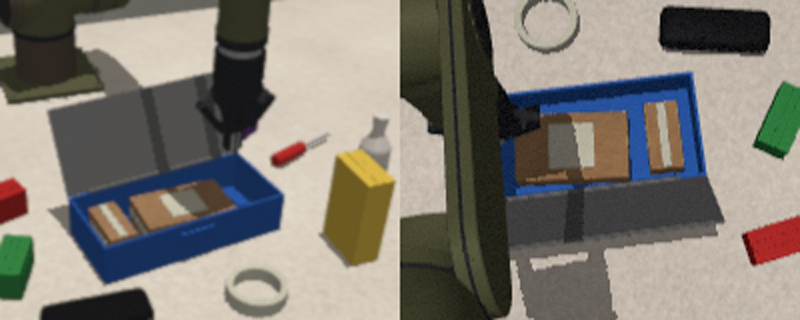

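The carton now lies flat, its top at about (575,145) in the right half, with a gap to the short carton at (663,135). Next I will go up and over to the robot side of the lid, turning the jaws along the tote's x.

Emit:
{"method": "drive_tool", "body": {"commands": [[[0,0,-5,0,0,45,0],[0,0,-14,0,0,90,0],[0,0,-24,-5,-5,130,0],[0,0,-34,-35,-25,140,0],[0,0,-44,-70,-50,140,0],[0,0,-54,-105,-80,140,0],[0,0,-64,-135,-105,140,0],[0,0,-74,-159,-121,140,0],[0,0,-83,-159,-121,140,0],[0,0,-86,-159,-121,140,0]]]}}

```text
time: 5.3
tcp_pos: [0.4244, 0.0554, 0.2818]
eef_rot: [0.0, 0.998, 0.07, -0.001]
wrist_force: [-0.2, -0.7, -1.1]
grip_width: 0.002
```

```bash
python3 - <<'E'
from h import *
s=readout.state();print(s['tcp_pos'],s['eef_rot'],s['q'])
im=np.hstack([cams.capture('scene')[100:260,200:400],cams.capture('top')[110:270,130:330]])
cv2.imwrite('pics/p3.png',cv2.resize(im[:,:,::-1],None,fx=2,fy=2,interpolation=cv2.INTER_CUBIC))
E
```

```text
[0.42441538 0.0554102  0.2817664 ] [ 2.07966057e-04  9.97512502e-01  7.04818047e-02 -1.03926960e-03] [ 3.14842444e-02  6.86304140e-02  1.72407419e+00 -5.09025522e-04
  1.35094880e+00 -1.09484896e-01]
```

View pics/p3.png

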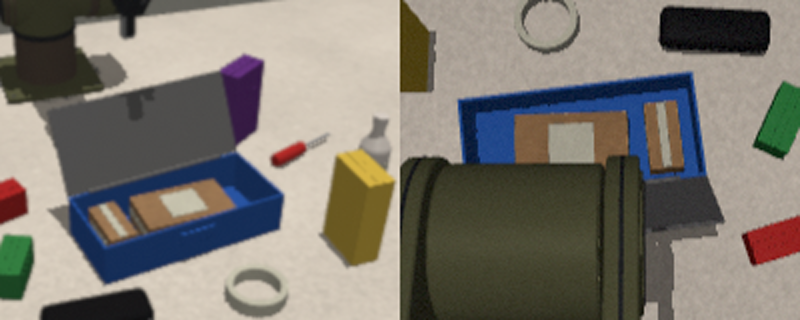

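The carton is flat and still at (180,205) in the left half, clear of the short one, and the lid stands open. Next I descend behind the lid and start pushing.

Emit:
{"method": "drive_tool", "body": {"commands": [[[0,0,0,0,0,-40,0],[0,0,0,0,0,-80,0],[0,0,0,0,0,-86,0],[0,0,0,0,0,-86,0],[0,0,0,10,1,-86,0],[0,0,0,20,3,-86,0],[0,0,0,30,4,-86,0],[0,0,0,40,6,-86,0],[0,0,0,50,7,-86,0],[0,0,0,60,9,-86,0]]]}}

```text
time: 6.65
tcp_pos: [0.4859, 0.0647, 0.1962]
eef_rot: [0.0, 0.997, 0.072, -0.001]
wrist_force: [-1.2, -0.2, 2.0]
grip_width: -0.0
```

```bash
python3 - <<'E'
from h import *
s=readout.state();print(s['tcp_pos'],s['wrist_force'])
im=cams.capture('scene')[90:250,190:390]
cv2.imwrite('pics/p4.png',cv2.resize(im[:,:,::-1],None,fx=3,fy=3,interpolation=cv2.INTER_CUBIC))
E
```

```text
[0.48589487 0.06468203 0.19624928] [-1.22892136 -0.22293598  2.00060744]
```

View pics/p4.png

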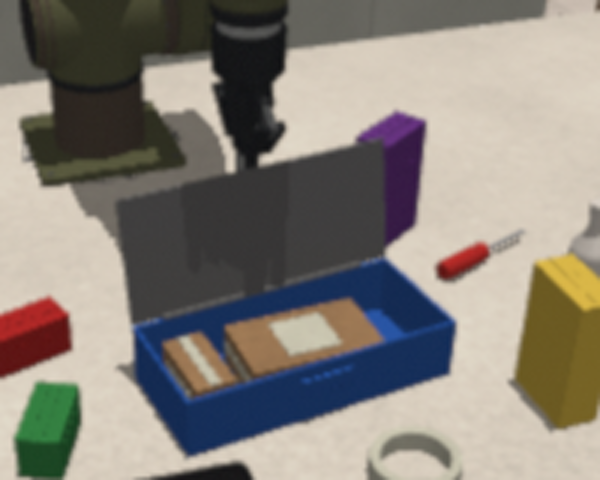

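The finger, at (247,160), is behind the lid's top edge, and the lid is coming up. I will follow the arc forwards and down.

Emit:
{"method": "drive_tool", "body": {"commands": [[[0,0,0,15,2,0,0],[0,0,0,30,4,0,0],[0,0,0,44,7,0,0],[0,0,0,57,9,-2,0],[0,0,0,69,10,-4,0],[0,0,0,79,12,-7,0],[0,0,0,89,13,-11,0],[0,0,0,99,15,-16,0],[0,0,0,107,16,-22,0],[0,0,0,115,17,-29,0]]]}}

```text
time: 7.95
tcp_pos: [0.6032, 0.0822, 0.1667]
eef_rot: [-0.0, 0.997, 0.072, 0.0]
wrist_force: [-0.1, 1.1, 1.3]
grip_width: 0.0
```

```bash
python3 - <<'E'
from h import *
s=readout.state();print(s['tcp_pos'],s['wrist_force'])
im=cams.capture('scene')[90:250,190:390]
cv2.imwrite('pics/p5.png',cv2.resize(im[:,:,::-1],None,fx=3,fy=3,interpolation=cv2.INTER_CUBIC))
E
```

```text
[0.60321037 0.08221508 0.16674051] [-0.14725403  1.12522646  1.32173417]
```

View pics/p5.png

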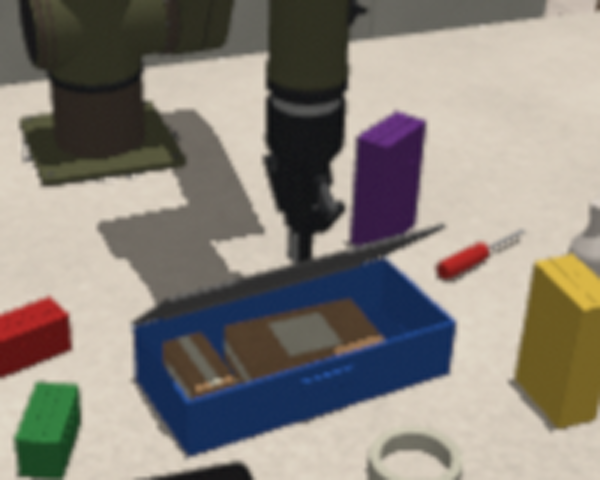

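The lid is past halfway, with its free edge seen near (290,270) and the fingertip above it at (300,255). I will keep going down.

Emit:
{"method": "drive_tool", "body": {"commands": [[[0,0,0,6,1,-9,0],[0,0,0,11,2,-18,0],[0,0,0,15,2,-27,0],[0,0,0,19,3,-36,0],[0,0,0,22,3,-46,0],[0,0,0,24,4,-56,0],[0,0,0,26,4,-65,0],[0,0,0,27,4,-71,0],[0,0,0,27,4,-74,0],[0,0,0,27,4,-76,0]]]}}

```text
time: 9.25
tcp_pos: [0.6308, 0.0862, 0.0896]
eef_rot: [0.0, 0.997, 0.072, 0.0]
wrist_force: [-0.9, -0.1, 1.2]
grip_width: 0.0
```

Emit:
{"method": "drive_tool", "body": {"commands": [[[0,0,0,0,0,-1,0],[0,0,0,0,0,-1,0],[0,0,0,0,0,-2,0],[0,0,0,0,0,-2,0],[0,0,0,0,0,-3,0],[0,0,0,0,0,-3,0],[0,0,0,0,0,-3,0],[0,0,0,0,0,-3,0],[0,0,0,0,0,-3,0],[0,0,0,0,0,-3,0]]]}}

```text
time: 10.5
tcp_pos: [0.6309, 0.0862, 0.0894]
eef_rot: [0.0, 0.997, 0.072, 0.001]
wrist_force: [-6.4, -0.3, 15.0]
grip_width: 0.002
```

```bash
python3 - <<'E'
from h import *
s=readout.state();print(s['tcp_pos'],s['wrist_force'])
im=cams.capture('scene')[90:250,190:390]
cv2.imwrite('pics/p6.png',cv2.resize(im[:,:,::-1],None,fx=3,fy=3,interpolation=cv2.INTER_CUBIC))
E
```

```text
[0.63086287 0.08623665 0.08939298] [-6.37495498 -0.26572118 14.99349001]
```

View pics/p6.png

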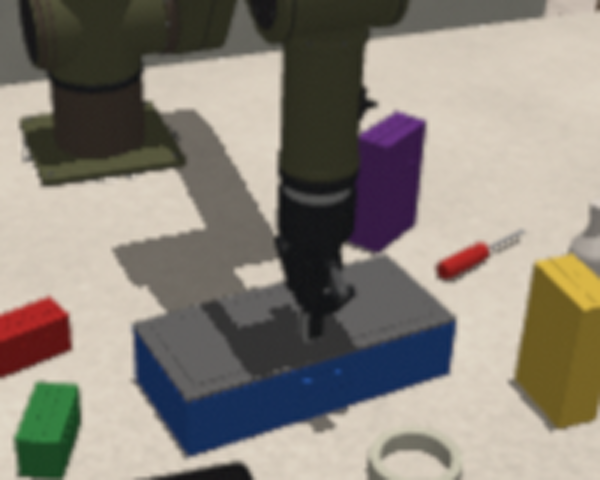

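The lid looks flush on the rim. The tip stopped at z = 0.075, the lid's top height, with 15 N pressing. I will lift away and look again.

Emit:
{"method": "drive_tool", "body": {"commands": [[[0,0,0,0,0,5,0],[0,0,0,0,0,30,0],[0,0,0,0,0,70,0],[0,0,0,0,0,110,0],[0,0,0,0,0,150,0],[0,0,0,0,0,180,0],[0,0,0,-40,0,180,0],[0,0,0,-80,0,180,0],[0,0,0,-80,0,180,0],[0,0,0,-80,0,180,0]]]}}

```text
time: 11.8
tcp_pos: [0.5515, 0.0862, 0.2698]
eef_rot: [0.0, 0.997, 0.072, 0.002]
wrist_force: [0.8, -0.2, 0.0]
grip_width: -0.001
```

```bash
python3 - <<'E'
from h import *
s=readout.state();print(s['tcp_pos'],s['wrist_force'])
im=cams.capture('scene')[120:245,215:375]
cv2.imwrite('pics/p7.png',cv2.resize(im[:,:,::-1],None,fx=4.8,fy=4.8,interpolation=cv2.INTER_CUBIC))
C=np.array([.5957,.0804,0]);x=np.array([.989,.147,0]);y=np.array([-.147,.989,0])
for zz in(.075,.085):print([tuple(np.round((np.array(proj('scene',C+x*.07+y*k+[0,0,zz]))-[214.5,119.5])*4.8-.5)) for k in(-.155,.155)])
E
```

```text
[0.55154315 0.08618382 0.26977332] [ 0.82880799 -0.21415741  0.01172074]
[(np.float64(175.0), np.float64(497.0)), (np.float64(609.0), np.float64(367.0))]
[(np.float64(175.0), np.float64(484.0)), (np.float64(611.0), np.float64(354.0))]
```

View pics/p7.png

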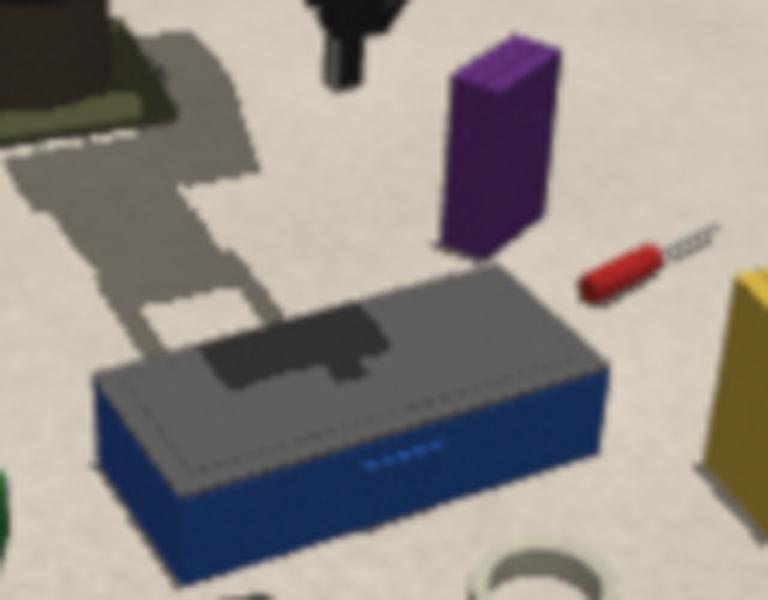

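The lid's front corners are at (180,492) and (608,367), against a prediction of (175,497) and (609,367) for fully shut. The arm is clear of everything.

```bash
python3 -c "
from station import job
print(job.job_done())"
```

```text
the job is handed in; nothing more can be done
None
```

The tall carton lies flat on the tote's floor, and the lid is shut over it. I handed the job in at about 12 s of the 51 s allowed. I tipped the carton towards the short one with the shut fingers, then pushed the lid over from the robot's side and pressed it down.

- **Carton:** before the lid closed, both views showed it flat and clear of the short carton, which had not visibly moved. I judged this by eye and did not measure the angle. With the lid shut, the inside can't be seen.
- **Lid:** the fingertip stopped at 75 mm, the lid's top height when shut, with 15 N pressing. After I lifted off, the lid's front corners were within about 2 camera pixels of where a shut lid should appear.
- **Other things:** the driver and tape looked unmoved in the last picture. The spray bottle, spectacle case, jar and mug were outside that picture or barely in it; the arm's path passed clear of them. The wrist force read about zero at the end, so the robot was touching nothing.

No check failed or disagreed.

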